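Make up two radio repair kits

TASK

Make up the two repair kits from the stock on the mat. In the yellow tray set the transformer on the red pad, the solder spool on the green pad and the teal bottle on the white pad; in the grey tray set the black battery on the red pad and the screw jar on the green pad, each upright and in the middle of its bay. Set things down, do not drop them, and leave the pale grey battery, the handheld radio and the screwdriver where they are.

Things in the scene. Friction and masses are not known exactly. Their poses are not given: they have to be found in the camera images.
- yellow_tray: Yellow tray, fixed, 90 (x) by 232 (y) mm, three bays in a row along its y axis, each 82 (x) by 72 (y) mm inside with a coloured pad. Floor 3 mm thick; lips and dividers 4 mm wide, tops 8 mm above the mat. Origin: centre of the underside. Bay centres (x = 0): red pad y = -76 mm, green y = 0, white y = +76 mm. Yaw within 0.2 rad; on the robot's left or right.
- grey_tray: Grey kit tray, fixed, 90 (its x) by 156 (its y) mm, two bays along its y axis, built and measured like the yellow one. Origin at the centre of the underside. Bay centres: red pad at y = -38 mm, green pad at y = +38 mm (tray frame, x = 0). Yaw within 0.2 rad of the world axes.
- transformer: Small mains transformer, steel block with a copper winding showing in its middle: 40 (x) by 46 (y) by 34 (z) mm, about 180 g. The 40 mm between its x faces suits the fingers. Yaw within 0.7 rad. Origin at the centre of its underside, z up.
- solder_spool: Upright spool of silvery solder with black flanges and a white label disc on top: 42 mm diameter, 36 mm high, about 120 g. Origin at the centre of its underside, z up.
- bottle: Teal flux bottle with a narrow white cap: body 36 mm diameter and 44 mm high, then a shoulder and an 18 mm cap up to 64 mm, about 70 g. Grasp it round the body. Origin at the centre of its underside, z up.
- black_battery: Black battery pack with an orange stripe and brass contacts on top: 36 (x) by 52 (y) by 30 (z) mm, about 110 g; grasp across the 36 mm. Yaw within 0.7 rad. It fits its bay with its long side along or across the tray. Origin at the centre of its underside, z up.
- screw_jar: Clear-grey jar of screws with a red lid: body 38 mm diameter and 26 mm high, lid 40 mm diameter up to 36 mm, about 80 g. Origin at the centre of its underside, z up.
- pale_battery: Pale grey battery pack with a blue stripe, otherwise like the black one, 36 by 52 by 30 mm; belongs to another job, stands among the stock, not to be moved. Origin at the centre of its underside, z up.
- radio: Black handheld radio lying on its back outside the trays, 110 (x) by 54 (y) by 30 (z) mm plus a 45 mm stub aerial towards +x; not to be moved. Origin at the centre of its underside, z up.
- screwdriver: Screwdriver 160 mm long lying along its x axis outside the trays, handle towards -x, 26 mm thick; not to be moved. Origin under its middle.
There are look-alikes about, which are no part of the job. Of the things like the bottle, leave any that is pink or purple; of the rest the larger one is meant.

How it is judged:
By the outcome, as a careful person would: the job done as asked, in the order asked, and still so for the second after the job is handed in, with the robot touching nothing.
It also fails if it takes over 120 s, if anything falls off the work surface, if the arm or the gripper's body presses on something with over 40 N, if the wrist force passes 120 N, or if a joint passes its speed limit or range.

ROBOT

A 7-joint arm with a two-finger parallel gripper is mounted at the origin on the work surface. World frame = base frame: x ahead of the robot, y to its left, z up, the work surface at z = 0. Lengths are in m, angles in rad, forces in N, time in s.
With the tool pointing down it reaches from about 0.4 to 0.875 m from the base axis. Payload 19.3 kg.
Tool frame: the origin (TCP) lies midway between the tips of the shut fingers; the grasp point (between the pads) lies bot.pinch_z behind it (bot.pinch_z is the distance from the TCP to the grasp point, in m); z points along the fingers, y is the line along which they close (so a half turn about z gives the same grasp; the last joint's range is limited). The gripper opens to 85 mm and grips with 20 to 120 N. Pads are 22 mm wide; open, the fingers measure 114 mm over their backs; the gripper's body (76 mm by 85 mm) begins 54 mm behind the grasp point. The pads swing forward as they close: fully open they stand 13 mm farther back than shut.
Start: joints at [1.069, 0.521, -0.036, 1.599, 0.021, 1.021, -0.113], TCP at [0.262, -0.568, 0.231] pointing down, gripper open.
Joint ranges: [-2.91, 2.91], [-0.3, 2.13], [-1.5, 1.42], [0.17, 2.43], [-1.26, 4.41], [0.16, 1.93], [-2.52, 2.52]. Speed limits (rad/s): [1.89, 1.89, 2.39, 2.39, 3.01, 3.01, 3.01].

INTERFACE

Orientations are given as [roll, pitch, yaw] about the fixed x, y, z axes, in that order (R = Rz(yaw) Ry(pitch) Rx(roll)).
In Python, from workcell import readout, grab_frame, camera_info, workorder, bot gives the robot as it stands. The module is installed in compiled form; this text tells all that it offers.
- The arm moves only by the tool drive_tool, never from a script. Its argument "targets" is a list of rows, each an object of numbers: "dx", "dy", "dz": the shift along the tool's x, y, z as a fraction of full scale; "yaw": the turn about the tool's z as a fraction of full scale; "fingers": the closure, from 0 (fully open) to 1 (shut). In form: [{"dx": .., "dy": .., "dz": .., "yaw": .., "fingers": ..}, ...]. A call has 1 to 20 rows; each row shifts and turns the commanded pose from where the row before left it, along the tool's axes as they then stand; what a row does not reach is not made up. Full scale, the value 1, is 0.1 m for a shift and 90 degrees for a turn. A row lasts 1/10 s, in which the tool goes at most 50 mm and 8.59 degrees, less where a joint would pass 70% of its speed; a pose out of reach is approached as far as the arm can. A call with a number of a shift or a turn outside -1 to 1 is refused whole. A call with a gripper value outside its range is refused whole. The fingers move at their own pace and stop on an object; "squeeze" is the grip in N (left out, the last holds). Time passes only in rows, so rows that do not move let the fingers close. It gives the time, the measured TCP pose, the force, the opening and the grip force at its end, in the units of the state.
- readout.observe(): the state, without advancing time (a new reading comes with each control period).
- grab_frame(name): name is "side" or "top"; returns the picture (480x640x3 uint8, blue, green, red); there is no depth.
- camera_info(name): a dict with "fx", "fy", "cx", "cy" (pixels), "D" ([k1, k2, p1, p2, k3] as OpenCV has them; the pictures are not rectified), "T" (4x4, takes a point from camera to world coordinates). Camera axes: x right, y up, looking along -z (the intrinsics and any distortion apply to the point x, -y, -z); pixel columns grow to the right and rows downward; lengths in m; the calibration is good to about 2 mm. A picture is of the moment at which its call begins. camera_info takes no time and is no camera call.
- workorder.job_done(): hands the job in; it is judged then, once.
The state is a dict: "clock": time; "qpos": joint angles; "qd": joint speeds; "joint_efforts": joint torques, N m; "position": TCP position; "tool_rot": TCP orientation; "force": force on the tool from outside, world axes, zero at the start; "moment": the same for the moment, N m; "grip_width": finger opening in m; "finger_force": force on a finger pad.
Only numpy, scipy, OpenCV 4.12 (cv2) and the standard library are available. Lean on these libraries where they do the work, as an engineer would, in place of code of your own. Each camera call takes 0.05 s, during which the arm holds its last target. There are 200 camera calls.

## Working session

There is one attempt and no reset: what is moved stays moved. The work goes in short steps, Python scripts to look and compute and a tool call to move; the robot and the scene stay as the last step left them, time stands still between calls to the robot, and variables do not carry over. Pictures are saved under pics/ and viewed, at most 14 in all, crops included, and the job is handed in when it is done.

Besides the shell and the picture viewer there is one more tool, called after "Request:" as a command line: name --argument value ..., lists and objects as JSON in quotes. drive_tool: Moves the arm, as the interface text tells. Shift numbers are shares of 0.1 m and turn numbers shares of 90 degrees, none past 1 either way. Its arguments: {"type":"object","properties":{"targets":{"type":"array","items":{"type":"object","properties":{"dx":{"type":"number","minimum":-1,"maximum":1},"dy":{"type":"number","minimum":-1,"maximum":1},"dz":{"type":"number","minimum":-1,"maximum":1},"yaw":{"type":"number","minimum":-1,"maximum":1},"fingers":{"type":"number"}}}},"squeeze":{"type":"number"}},"required":["targets"]}

```bash
mkdir -p pics; python3 - <<'E'
from workcell import readout, grab_frame, camera_info, workorder, bot
import cv2
for n in("top","side"):
    cv2.imwrite(f"pics/{n}0.png",grab_frame(n)); print(n,camera_info(n))
print(readout.observe(), bot.pinch_z)
E
```

```text
top {'fx': 548.4632696663492, 'fy': 548.4632696663492, 'cx': 309.66905195865985, 'cy': 235.63562296593162, 'D': array([-0.14208481,  0.        ,  0.        ,  0.        ,  0.        ]), 'T': array([[-0.01857375,  0.98173581, -0.18934048,  0.21505397],
       [-0.99979415, -0.01978373, -0.00450231,  0.00252931],
       [-0.00816594,  0.18921787,  0.98190117,  1.34369281],
       [ 0.        ,  0.        ,  0.        ,  1.        ]])}
side {'fx': 520.3229862185683, 'fy': 520.3229862185683, 'cx': 317.0892095104815, 'cy': 243.05314071324244, 'D': array([-0.00423352,  0.        ,  0.        ,  0.        ,  0.        ]), 'T': array([[-0.96048093,  0.18428054, -0.20860745,  0.24016926],
       [-0.27804003, -0.67031321,  0.68802176,  0.7984888 ],
       [-0.01304331,  0.718833  ,  0.69506042,  0.83946554],
       [ 0.        ,  0.        ,  0.        ,  1.        ]])}
{'clock': 0.1, 'qpos': array([ 1.06881469,  0.52193422, -0.0363502 ,  1.59994268,  0.02122959,
        1.02110912, -0.11280057]), 'qd': array([ 1.72515530e-03, -1.62876359e-03,  5.63954943e-04, -2.81407871e-03,
       -7.38620234e-04, -1.20624465e-03, -8.21791350e-05]), 'joint_efforts': array([ 3.27335059e-03, -9.28499365e+01,  1.98429957e+00, -3.70535195e+01,
        1.82279048e-02,  5.32825885e-03, -1.24508997e-04]), 'position': array([ 0.261404  , -0.56737764,  0.2307986 ]), 'tool_rot': array([-3.14058878e+00,  8.45228818e-05,  4.31805193e-01]), 'force': array([ 0.28967375, -0.4082723 ,  0.42698519]), 'moment': array([-0.01347519, -0.0482496 ,  0.03972866]), 'finger_force': 0.0, 'grip_width': 0.08521342015196233} 0.0187
```

View pics/top0.png

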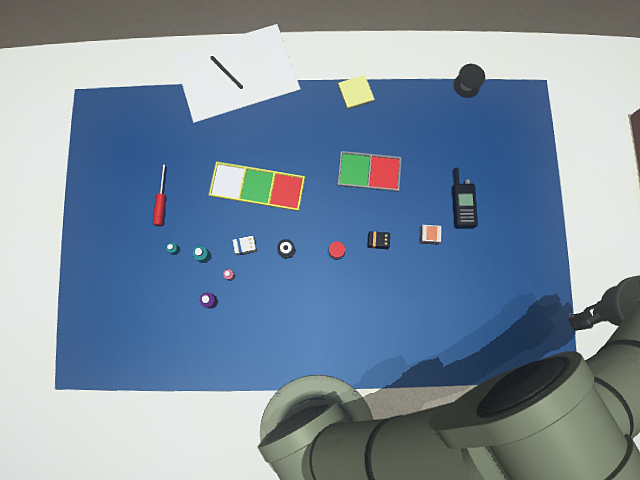

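View pics/side0.png

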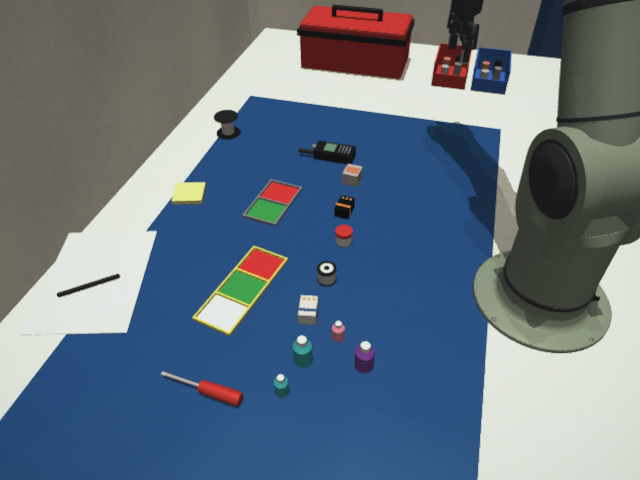

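The top view shows the yellow tray around (257,186) and the grey tray around (370,171). The stock row is: bottle (201,254), pale battery (245,245), spool (286,248), jar (337,250), black battery (379,240) and transformer (431,233). I'll enlarge both halves.

```bash
python3 - <<'E'
import cv2
im=cv2.imread("pics/top0.png")
for n,(x,y,w,h) in {"L":(185,150,130,120),"R":(325,140,130,120)}.items():
    c=cv2.resize(im[y:y+h,x:x+w],None,fx=5,fy=5,interpolation=cv2.INTER_CUBIC)
    for i in range(0,w,10): cv2.line(c,(i*5,0),(i*5,6 if i%50 else 14),(255,255,255),1)
    for i in range(0,h,10): cv2.line(c,(0,i*5),(6 if i%50 else 14,i*5),(255,255,255),1)
    cv2.imwrite(f"pics/crop{n}.png",c)
E
```

```text
(no output)
```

View pics/cropL.png

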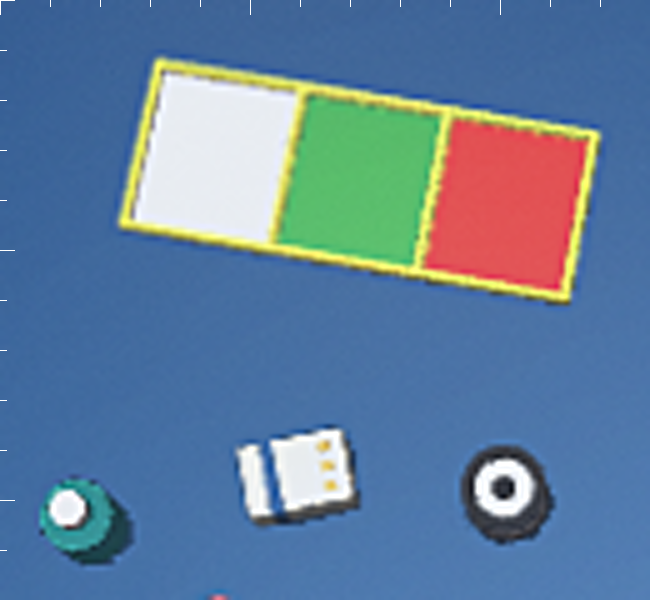

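View pics/cropR.png

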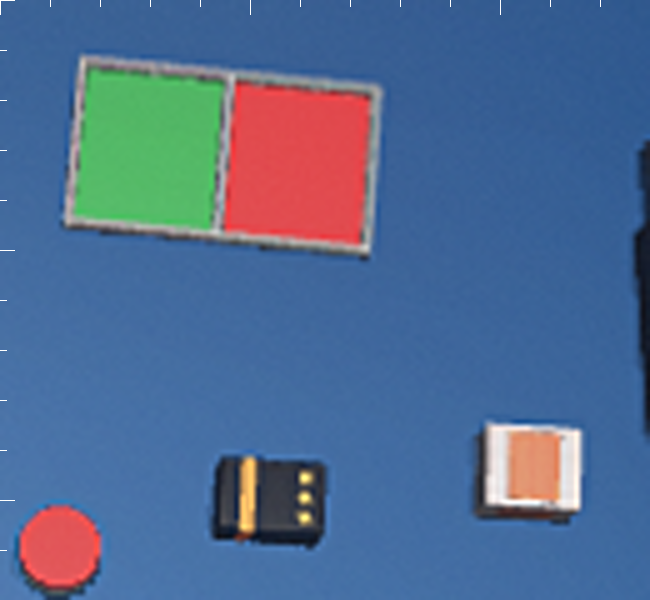

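```bash
cat > h.py <<'E'
import numpy as np, cv2
from workcell import camera_info
def K(c): return np.array([[c["fx"],0,c["cx"]],[0,c["fy"],c["cy"]],[0,0,1.]])
def p2w(n,px,z):
    c=camera_info(n); T=c["T"]
    u=cv2.undistortPoints(np.float64(px).reshape(-1,1,2),K(c),c["D"]).reshape(-1,2)
    d=np.c_[u[:,0],-u[:,1],-np.ones(len(u))]@T[:3,:3].T
    return T[:3,3]+d*((z-T[2,3])/d[:,2])[:,None]
def w2p(n,P):
    c=camera_info(n); T=c["T"]; q=(np.float64(P).reshape(-1,3)-T[:3,3])@T[:3,:3]*[1,-1,-1]
    return cv2.projectPoints(q,np.zeros(3),np.zeros(3),K(c),c["D"])[0].reshape(-1,2)
def crop(off,pts): return np.array(off)+(np.float64(pts)+.5)/5-.5
E
python3 - <<'E'
from h import *
L=(185,150);R=(325,140)
np.set_printoptions(precision=4,suppress=True)
for nm,o,c in(("yel",L,[(157,60),(600,132),(569,300),(120,227)]),("grey",R,[(82,57),(382,87),(369,255),(65,226)])):
    w=p2w("top",crop(o,c),.008); d=(w[0]-w[1]+w[3]-w[2]); e=w[0]-w[3]
    print(nm,w.mean(0),"yaw",np.arctan2(-d[0],d[1]),np.arctan2(e[1],e[0]),np.linalg.norm(d)/2,np.linalg.norm(e))
for nm,o,c,z in(("bottle cap",L,(67,508),.064),("spool",L,(504,487),.036),("jar",R,(60,546),.036)):
    print(nm,p2w("top",crop(o,c),z))
for nm,c,z in(("trafo",[(487,424),(581,429),(577,508),(484,505)],.034),("batt",[(230,458),(326,463),(322,536),(227,534)],.03)):
    w=p2w("top",crop(R,c),z); d=(w[0]-w[1]+w[3]-w[2]);e=w[0]-w[3]
    print(nm,w.mean(0),"yaw",np.arctan2(-d[0],d[1]),np.arctan2(e[1],e[0]),np.linalg.norm(d)/2,np.linalg.norm(e))
# side: bottle cap, spool disc, jar lid
for p,z in(((302,341),.064),((326.5,267),.036),((344,231),.036)): print(p2w("side",[p],z))
E
```

```text
yel [0.6051 0.1407 0.008 ] yaw -0.1896166810903154 -0.19279585548525832 0.23120638916250474 0.09008366778750453
grey [ 0.6379 -0.1469  0.008 ] yaw -0.11917689113907903 -0.1262842484578822 0.15463240246849846 0.09072043706971697
bottle cap [[0.4294 0.275  0.064 ]]
spool [[0.4404 0.0678 0.036 ]]
jar [[ 0.4335 -0.056   0.036 ]]
trafo [ 0.4685 -0.2886  0.034 ] yaw -0.06303418390786418 -0.09430504365160694 0.046301946492378926 0.040498950302165035
batt [ 0.4562 -0.1625  0.03  ] yaw -0.05756719679243979 -0.07817248307300957 0.04676260064444144 0.03777298489215318
[[0.4287 0.2811 0.064 ]]
[[0.4418 0.068  0.036 ]]
[[ 0.4333 -0.0509  0.036 ]]
```

```bash
cat > ov.py <<'E'
from h import *
def box(x,y,yaw,a,b,z0,z1):
    R=np.array([[np.cos(yaw),-np.sin(yaw)],[np.sin(yaw),np.cos(yaw)]])
    q=np.array([(1,1),(1,-1),(-1,-1),(-1,1)])*[a/2,b/2]@R.T+[x,y]
    return [np.c_[q,np.full(4,z)] for z in (z0,z1)]
def cyl(x,y,d,zs):
    t=np.linspace(0,2*np.pi,40,endpoint=False); return [np.c_[x+d/2*np.cos(t),y+d/2*np.sin(t),np.full(40,z)] for z in zs]
def draw(n,im,polys,x,y,w,h,f):
    c=cv2.resize(im[y:y+h,x:x+w],None,fx=f,fy=f,interpolation=cv2.INTER_CUBIC)
    for i,P in enumerate(polys):
        p=(w2p(n,P)-[x,y]+.5)*f-.5
        cv2.polylines(c,[np.round(p*16).astype(int)],True,(0,255,255) if i%2 else (255,0,255),1,cv2.LINE_AA,4)
    return c
E
cat > ov1.py <<'E'
from ov import *
P=box(.4685,-.2886,-.08,.04,.046,0,.034)+box(.456,-.161,-.07,.036,.052,0,.03)+cyl(.4335,-.0545,.040,[.026,.036])+cyl(.441,.068,.042,[0,.036])+cyl(.429,.277,.036,[0,.044])+cyl(.429,.277,.018,[.05,.064])
P+=box(.6051,.1407,-.19,.09,.232,0,.008)+box(.6379,-.1469,-.121,.09,.156,0,.008)
t=cv2.imread("pics/top0.png");s=cv2.imread("pics/side0.png")
cv2.imwrite("pics/ovA.png",np.vstack([draw("top",t,P,325,220,130,50,6),draw("top",t,P,185,225,130,50,6)]))
cv2.imwrite("pics/ovB.png",draw("side",s,P,240,160,130,100,6))
E
python3 ov1.py
```

```text
(no output)
```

View pics/ovA.png

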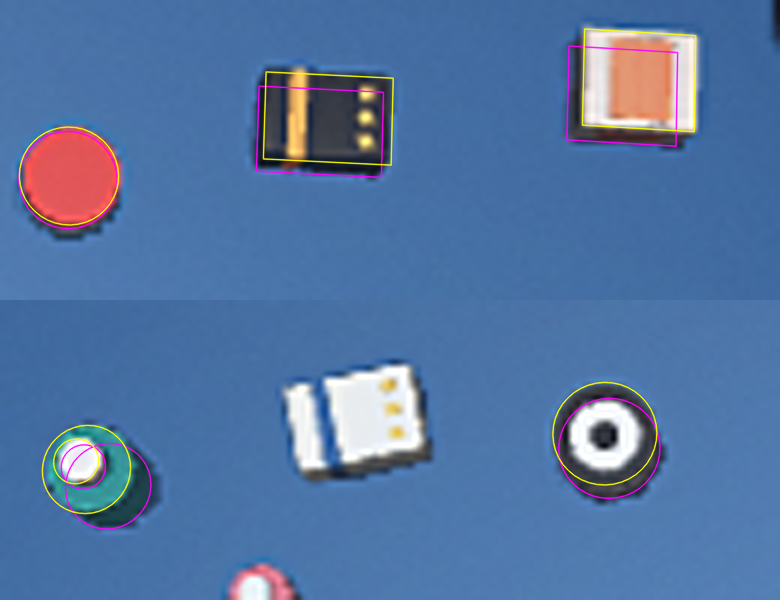

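View pics/ovB.png

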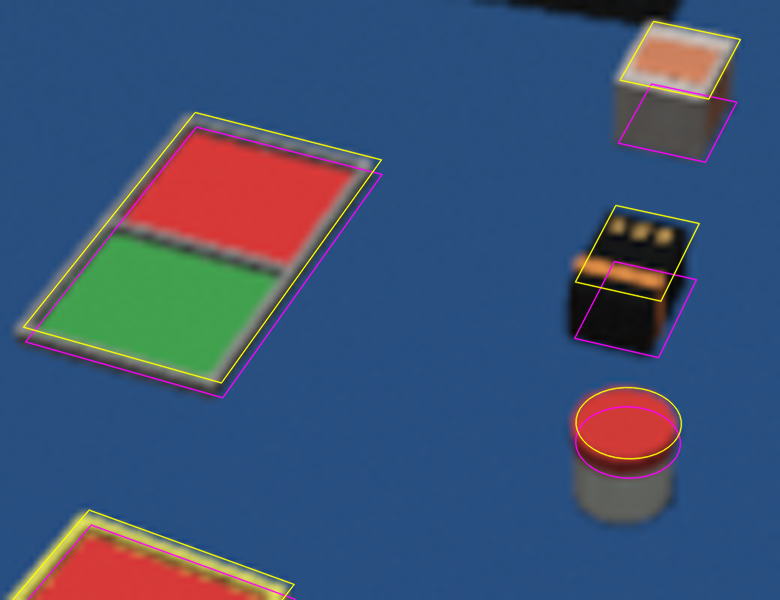

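The overlays agree with the pictures to about 2 mm, and both cameras show the same small bias. The black battery needs a small correction, to about (.458,-.159). I'll grasp across world x, with tool yaw = 90° + object yaw.

```bash
cat > go.py <<'E'
import sys,numpy as np
from workcell import readout
# usage: x y z yaw -> tool-frame moves: first turn, then shift, in full-scale units
x,y,z,yaw=map(float,sys.argv[1:5]); s=readout.observe(); p=s["position"]; r=s["tool_rot"]
def D(a): 
    d=np.array([x,y])-p[:2]; return d@[np.cos(a),np.sin(a)]*10, d@[np.sin(a),-np.cos(a)]*10
print("clock",s["clock"],"pos",p.round(4),"rot",r.round(4),"w",round(s["grip_width"],4),"F",s["force"].round(1))
print("turn (tool)",round(-(yaw-r[2])/(np.pi/2),3),"then dx,dy",np.round(D(yaw),3),"dz",round((p[2]-z)*10,3),"| unturned dx,dy",np.round(D(r[2]),3))
E
python3 go.py .4685 -.2886 .13 1.49
python3 - <<'E'
import numpy as np
def b(x,y,a,o): return np.round([x-np.sin(a)*o,y+np.cos(a)*o],4)
for o in(-.076,0,.076): print(b(.6051,.1407,-.19,o))
for o in(-.038,.038): print(b(.6379,-.1469,-.121,o))
E
```

```text
clock 0.1 pos [ 0.2614 -0.5674  0.2308] rot [-3.1406e+00  1.0000e-04  4.3180e-01] w 0.0852 F [ 0.3 -0.4  0.4]
turn (tool) -0.674 then dx,dy [2.946 1.839] dz 1.008 | unturned dx,dy [ 3.048 -1.665]
[0.5907 0.0661]
[0.6051 0.1407]
[0.6195 0.2153]
[ 0.6333 -0.1846]
[ 0.6425 -0.1092]
```

Request:
drive_tool --targets '[{"yaw":-0.0843,"fingers":0.22},{"yaw":-0.0843},{"yaw":-0.0843},{"yaw":-0.0843},{"yaw":-0.0843},{"yaw":-0.0843},{"yaw":-0.0843},{"yaw":-0.0843},{"dx":0.368,"dy":0.23,"dz":0.1},{"dx":0.368,"dy":0.23,"dz":0.1},{"dx":0.368,"dy":0.23,"dz":0.1},{"dx":0.368,"dy":0.23,"dz":0.1},{"dx":0.368,"dy":0.23,"dz":0.1},{"dx":0.368,"dy":0.23,"dz":0.1},{"dx":0.368,"dy":0.23,"dz":0.1},{"dx":0.368,"dy":0.23,"dz":0.1},{"dx":0},{"dx":0}]' --squeeze 40

```text
invalid input
```

```bash
python3 go.py .4685 -.2886 .003 1.49
```

```text
clock 0.1 pos [ 0.2614 -0.5674  0.2308] rot [-3.1406e+00  1.0000e-04  4.3180e-01] w 0.0852 F [ 0.3 -0.4  0.4]
turn (tool) -0.674 then dx,dy [2.946 1.839] dz 2.278 | unturned dx,dy [ 3.048 -1.665]
```

Request:
drive_tool --targets '[{"dx":0,"dy":0,"dz":0,"yaw":-0.0843,"fingers":0.22},{"dx":0,"dy":0,"dz":0,"yaw":-0.0843,"fingers":0.22},{"dx":0,"dy":0,"dz":0,"yaw":-0.0843,"fingers":0.22},{"dx":0,"dy":0,"dz":0,"yaw":-0.0843,"fingers":0.22},{"dx":0,"dy":0,"dz":0,"yaw":-0.0843,"fingers":0.22},{"dx":0,"dy":0,"dz":0,"yaw":-0.0843,"fingers":0.22},{"dx":0,"dy":0,"dz":0,"yaw":-0.0843,"fingers":0.22},{"dx":0,"dy":0,"dz":0,"yaw":-0.0843,"fingers":0.22},{"dx":0.368,"dy":0.23,"dz":0.1,"yaw":0,"fingers":0.22},{"dx":0.368,"dy":0.23,"dz":0.1,"yaw":0,"fingers":0.22},{"dx":0.368,"dy":0.23,"dz":0.1,"yaw":0,"fingers":0.22},{"dx":0.368,"dy":0.23,"dz":0.1,"yaw":0,"fingers":0.22},{"dx":0.368,"dy":0.23,"dz":0.1,"yaw":0,"fingers":0.22},{"dx":0.368,"dy":0.23,"dz":0.1,"yaw":0,"fingers":0.22},{"dx":0.368,"dy":0.23,"dz":0.1,"yaw":0,"fingers":0.22},{"dx":0.368,"dy":0.23,"dz":0.1,"yaw":0,"fingers":0.22},{"dx":0,"dy":0,"dz":0,"yaw":0,"fingers":0.22},{"dx":0,"dy":0,"dz":0,"yaw":0,"fingers":0.22}]' --squeeze 40

```text
clock: 1.9
position: [0.4686, -0.2879, 0.1509]
tool_rot: [-3.141, -0.0, 1.493]
force: [-0.7, -1.0, 0.5]
grip_width: 0.0667
finger_force: 0.0
```

```bash
python3 go.py .4685 -.2886 .003 1.49
```

```text
clock 1.9 pos [ 0.4686 -0.2879  0.1509] rot [-3.1407e+00 -5.0000e-04  1.4934e+00] w 0.0667 F [-0.7 -1.   0.5]
turn (tool) 0.002 then dx,dy [-0.007 -0.001] dz 1.479 | unturned dx,dy [-0.007 -0.001]
```

Request:
drive_tool --targets '[{"dx":0,"dy":0,"dz":0.35,"yaw":0,"fingers":0.22},{"dx":0,"dy":0,"dz":0.35,"yaw":0,"fingers":0.22},{"dx":0,"dy":0,"dz":0.35,"yaw":0,"fingers":0.22},{"dx":0,"dy":0,"dz":0.25,"yaw":0,"fingers":0.22},{"dx":0,"dy":0,"dz":0.12,"yaw":0,"fingers":0.22},{"dx":0,"dy":0,"dz":0.05,"yaw":0,"fingers":0.22},{"dx":0,"dy":0,"dz":0,"yaw":0,"fingers":0.22},{"dx":0,"dy":0,"dz":0,"yaw":0,"fingers":0.9},{"dx":0,"dy":0,"dz":0,"yaw":0,"fingers":0.9},{"dx":0,"dy":0,"dz":0,"yaw":0,"fingers":0.9},{"dx":0,"dy":0,"dz":0,"yaw":0,"fingers":0.9},{"dx":0,"dy":0,"dz":0,"yaw":0,"fingers":0.9},{"dx":0,"dy":0,"dz":0,"yaw":0,"fingers":0.9}]'

```text
clock: 3.2
position: [0.469, -0.2893, 0.0056]
tool_rot: [3.14, 0.001, 1.491]
force: [-2.2, -0.5, 9.0]
grip_width: 0.0394
finger_force: 40.4
```

```bash
python3 go.py .5907 .0661 .09 1.381
```

```text
clock 3.2 pos [ 0.469  -0.2893  0.0056] rot [3.1400e+00 1.0000e-03 1.4909e+00] w 0.0394 F [-2.2 -0.5  9. ]
turn (tool) 0.07 then dx,dy [3.72  0.525] dz -0.844 | unturned dx,dy [3.64  0.929]
```

Request:
drive_tool --targets '[{"dx":0,"dy":0,"dz":-0.2,"yaw":0,"fingers":0.9},{"dx":0,"dy":0,"dz":-0.4,"yaw":0,"fingers":0.9},{"dx":0,"dy":0,"dz":-0.3,"yaw":0.07,"fingers":0.9},{"dx":0.2,"dy":0.028,"dz":0,"yaw":0,"fingers":0.9},{"dx":0.4,"dy":0.057,"dz":0,"yaw":0,"fingers":0.9},{"dx":0.4,"dy":0.057,"dz":0,"yaw":0,"fingers":0.9},{"dx":0.4,"dy":0.057,"dz":0,"yaw":0,"fingers":0.9},{"dx":0.4,"dy":0.057,"dz":0,"yaw":0,"fingers":0.9},{"dx":0.4,"dy":0.057,"dz":0,"yaw":0,"fingers":0.9},{"dx":0.4,"dy":0.057,"dz":0,"yaw":0,"fingers":0.9},{"dx":0.4,"dy":0.057,"dz":0,"yaw":0,"fingers":0.9},{"dx":0.4,"dy":0.057,"dz":0,"yaw":0,"fingers":0.9},{"dx":0.32,"dy":0.042,"dz":0,"yaw":0,"fingers":0.9},{"dx":0,"dy":0,"dz":0,"yaw":0,"fingers":0.9},{"dx":0,"dy":0,"dz":0,"yaw":0,"fingers":0.9}]'

```text
clock: 4.7
position: [0.5901, 0.0671, 0.0947]
tool_rot: [3.141, -0.0, 1.383]
force: [0.0, -0.4, -1.1]
grip_width: 0.0397
finger_force: 41.3
```

```bash
python3 go.py .5907 .0661 .0086 1.381; python3 -c "
import cv2
from workcell import grab_frame
cv2.imwrite('pics/s1.png',grab_frame('side')[190:330,160:390].repeat(3,0).repeat(3,1))"
```

```text
clock 4.7 pos [0.5901 0.0671 0.0947] rot [ 3.1412 -0.      1.3825] w 0.0397 F [ 0.  -0.4 -1.1]
turn (tool) 0.001 then dx,dy [-0.009  0.007] dz 0.861 | unturned dx,dy [-0.009  0.007]
```

View pics/s1.png

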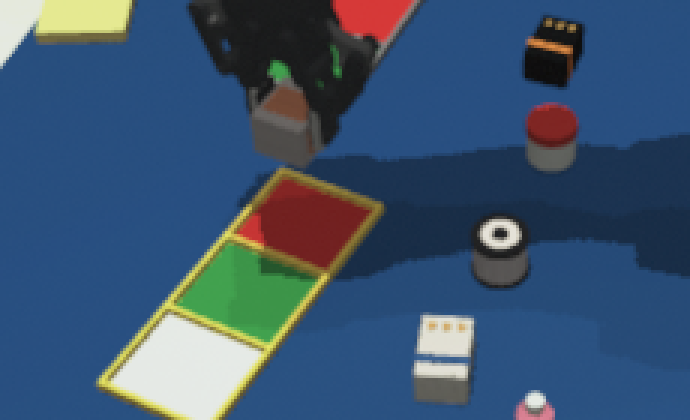

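The transformer is held upright above the red bay. Lowering it.

Request:
drive_tool --targets '[{"dx":-0.009,"dy":0.007,"dz":0.3,"yaw":0,"fingers":0.9},{"dx":0,"dy":0,"dz":0.3,"yaw":0,"fingers":0.9},{"dx":0,"dy":0,"dz":0.15,"yaw":0,"fingers":0.9},{"dx":0,"dy":0,"dz":0.06,"yaw":0,"fingers":0.9},{"dx":0,"dy":0,"dz":0.03,"yaw":0,"fingers":0.9},{"dx":0,"dy":0,"dz":0.01,"yaw":0,"fingers":0.9},{"dx":0,"dy":0,"dz":0,"yaw":0,"fingers":0.9},{"dx":0,"dy":0,"dz":0,"yaw":0,"fingers":0.9}]'

```text
clock: 5.55
position: [0.5912, 0.0656, 0.0101]
tool_rot: [3.14, -0.0, 1.381]
force: [0.2, 0.6, -2.2]
grip_width: 0.0393
finger_force: 41.3
```

Request:
drive_tool --targets '[{"dx":0,"dy":0,"dz":0.01,"yaw":0,"fingers":0.9},{"dx":0,"dy":0,"dz":0.01,"yaw":0,"fingers":0.9},{"dx":0,"dy":0,"dz":0,"yaw":0,"fingers":0.9}]'

```text
clock: 5.85
position: [0.591, 0.0656, 0.0086]
tool_rot: [3.141, -0.0, 1.381]
force: [-6.4, 0.1, 21.4]
grip_width: 0.0396
finger_force: 44.1
```

Request:
drive_tool --targets '[{"dx":0,"dy":0,"dz":-0.008,"yaw":0,"fingers":0.9},{"dx":0,"dy":0,"dz":0,"yaw":0,"fingers":0.32},{"dx":0,"dy":0,"dz":0,"yaw":0,"fingers":0.32},{"dx":0,"dy":0,"dz":0,"yaw":0,"fingers":0.32},{"dx":0,"dy":0,"dz":0,"yaw":0,"fingers":0.32},{"dx":0,"dy":0,"dz":-0.1,"yaw":0,"fingers":0.32},{"dx":0,"dy":0,"dz":-0.3,"yaw":0,"fingers":0.32},{"dx":0,"dy":0,"dz":-0.4,"yaw":0,"fingers":0.24},{"dx":0,"dy":0,"dz":0,"yaw":0,"fingers":0.24}]'

```text
clock: 6.75
position: [0.5931, 0.066, 0.0933]
tool_rot: [3.135, -0.002, 1.381]
force: [0.9, -0.2, 0.0]
grip_width: 0.065
finger_force: 0.0
```

```bash
python3 go.py .4408 .068 .005 1.381
```

```text
clock 6.75 pos [0.5931 0.066  0.0933] rot [ 3.1353e+00 -2.3000e-03  1.3808e+00] w 0.065 F [ 0.9 -0.2  0. ]
turn (tool) -0.0 then dx,dy [-0.267 -1.5  ] dz 0.883 | unturned dx,dy [-0.268 -1.5  ]
```

Request:
drive_tool --targets '[{"dx":-0.07,"dy":-0.37,"dz":0,"yaw":0,"fingers":0.24},{"dx":-0.07,"dy":-0.37,"dz":0,"yaw":0,"fingers":0.24},{"dx":-0.07,"dy":-0.37,"dz":0,"yaw":0,"fingers":0.24},{"dx":-0.058,"dy":-0.38,"dz":0,"yaw":0,"fingers":0.24},{"dx":0,"dy":0,"dz":0.1,"yaw":0,"fingers":0.24},{"dx":0,"dy":0,"dz":0.3,"yaw":0,"fingers":0.24},{"dx":0,"dy":0,"dz":0.3,"yaw":0,"fingers":0.24},{"dx":0,"dy":0,"dz":0.13,"yaw":0,"fingers":0.24},{"dx":0,"dy":0,"dz":0.05,"yaw":0,"fingers":0.24},{"dx":0,"dy":0,"dz":0,"yaw":0,"fingers":0.24},{"dx":0,"dy":0,"dz":0,"yaw":0,"fingers":0.24}]'

```text
clock: 7.85
position: [0.4399, 0.0674, 0.0008]
tool_rot: [3.141, -0.0, 1.381]
force: [-0.4, 0.6, 0.9]
grip_width: 0.0648
finger_force: 0.0
```

Request:
drive_tool --targets '[{"dx":0,"dy":0.008,"dz":-0.04,"yaw":0,"fingers":0.24},{"dx":0,"dy":0,"dz":0,"yaw":0,"fingers":0.9},{"dx":0,"dy":0,"dz":0,"yaw":0,"fingers":0.9},{"dx":0,"dy":0,"dz":0,"yaw":0,"fingers":0.9},{"dx":0,"dy":0,"dz":0,"yaw":0,"fingers":0.9},{"dx":0,"dy":0,"dz":0,"yaw":0,"fingers":0.9},{"dx":0,"dy":0,"dz":0,"yaw":0,"fingers":0.9}]'

```text
clock: 8.55
position: [0.4407, 0.0672, 0.0049]
tool_rot: [3.14, -0.0, 1.381]
force: [-1.7, -2.0, 18.9]
grip_width: 0.0402
finger_force: 37.8
```

```bash
python3 go.py .6051 .1407 .08 1.381
```

```text
clock 8.55 pos [0.4407 0.0672 0.0049] rot [ 3.1402e+00 -4.0000e-04  1.3809e+00] w 0.0402 F [-1.7 -2.  18.9]
turn (tool) -0.0 then dx,dy [1.032 1.476] dz -0.751 | unturned dx,dy [1.032 1.476]
```

Request:
drive_tool --targets '[{"dx":0,"dy":0,"dz":-0.2,"yaw":0,"fingers":0.9},{"dx":0,"dy":0,"dz":-0.4,"yaw":0,"fingers":0.9},{"dx":0,"dy":0,"dz":-0.2,"yaw":0,"fingers":0.9},{"dx":0.205,"dy":0.296,"dz":0,"yaw":0,"fingers":0.9},{"dx":0.205,"dy":0.296,"dz":0,"yaw":0,"fingers":0.9},{"dx":0.205,"dy":0.296,"dz":0,"yaw":0,"fingers":0.9},{"dx":0.205,"dy":0.296,"dz":0,"yaw":0,"fingers":0.9},{"dx":0.205,"dy":0.292,"dz":0,"yaw":0,"fingers":0.9},{"dx":0,"dy":0,"dz":0.1,"yaw":0,"fingers":0.9},{"dx":0,"dy":0,"dz":0.3,"yaw":0,"fingers":0.9},{"dx":0,"dy":0,"dz":0.25,"yaw":0,"fingers":0.9},{"dx":0,"dy":0,"dz":0.06,"yaw":0,"fingers":0.9},{"dx":0,"dy":0,"dz":0.03,"yaw":0,"fingers":0.9},{"dx":0,"dy":0,"dz":0,"yaw":0,"fingers":0.9},{"dx":0,"dy":0,"dz":0,"yaw":0,"fingers":0.9}]'

```text
clock: 10.05
position: [0.605, 0.1401, 0.0113]
tool_rot: [3.14, -0.001, 1.381]
force: [0.1, -0.3, -0.9]
grip_width: 0.0397
finger_force: 40.6
```

```bash
python3 go.py .6051 .14 .0079 1.381
```

```text
clock 10.05 pos [0.605  0.1401 0.0113] rot [ 3.1402e+00 -7.0000e-04  1.3810e+00] w 0.0397 F [ 0.1 -0.3 -0.9]
turn (tool) -0.0 then dx,dy [-0.001  0.001] dz 0.034 | unturned dx,dy [-0.001  0.001]
```

Lower to contact, release and rise.

Request:
drive_tool --targets '[{"dx":0,"dy":0,"dz":0.015,"yaw":0,"fingers":0.9},{"dx":0,"dy":0,"dz":0.012,"yaw":0,"fingers":0.9},{"dx":0,"dy":0,"dz":0,"yaw":0,"fingers":0.9}]'

```text
clock: 10.35
position: [0.6048, 0.1401, 0.0081]
tool_rot: [3.141, -0.0, 1.381]
force: [-2.0, -1.5, 7.5]
grip_width: 0.0398
finger_force: 41.0
```

Request:
drive_tool --targets '[{"dx":0,"dy":0,"dz":0,"yaw":0,"fingers":0.32},{"dx":0,"dy":0,"dz":0,"yaw":0,"fingers":0.32},{"dx":0,"dy":0,"dz":0,"yaw":0,"fingers":0.32},{"dx":0,"dy":0,"dz":0,"yaw":0,"fingers":0.32},{"dx":0,"dy":0,"dz":-0.1,"yaw":0,"fingers":0.32},{"dx":0,"dy":0,"dz":-0.3,"yaw":0,"fingers":0.32},{"dx":0,"dy":0,"dz":-0.4,"yaw":0,"fingers":0.26},{"dx":0,"dy":0,"dz":-0.3,"yaw":0,"fingers":0.26},{"dx":0,"dy":0,"dz":0,"yaw":0,"fingers":0.26}]'

```text
clock: 11.25
position: [0.6064, 0.1406, 0.1223]
tool_rot: [3.136, -0.003, 1.381]
force: [0.6, 0.3, -0.6]
grip_width: 0.0634
finger_force: 0.0
```

```bash
python3 go.py .429 .278 .007 1.381
```

```text
clock 11.25 pos [0.6064 0.1406 0.1223] rot [ 3.1358e+00 -2.9000e-03  1.3809e+00] w 0.0634 F [ 0.6  0.3 -0.6]
turn (tool) -0.0 then dx,dy [ 1.014 -2.002] dz 1.153 | unturned dx,dy [ 1.014 -2.002]
```

Request:
drive_tool --targets '[{"dx":0.2,"dy":-0.39,"dz":0,"yaw":0,"fingers":0.26},{"dx":0.2,"dy":-0.4,"dz":0,"yaw":0,"fingers":0.26},{"dx":0.2,"dy":-0.4,"dz":0,"yaw":0,"fingers":0.26},{"dx":0.2,"dy":-0.4,"dz":0,"yaw":0,"fingers":0.26},{"dx":0.214,"dy":-0.4,"dz":0,"yaw":0,"fingers":0.26},{"dx":0,"dy":0,"dz":0.0,"yaw":0,"fingers":0.26},{"dx":0,"dy":0,"dz":0.2,"yaw":0,"fingers":0.26},{"dx":0,"dy":0,"dz":0.3,"yaw":0,"fingers":0.26},{"dx":0,"dy":0,"dz":0.3,"yaw":0,"fingers":0.26},{"dx":0,"dy":0,"dz":0.2,"yaw":0,"fingers":0.26},{"dx":0,"dy":0,"dz":0.06,"yaw":0,"fingers":0.26},{"dx":0,"dy":0,"dz":0,"yaw":0,"fingers":0.26},{"dx":0,"dy":0,"dz":0,"yaw":0,"fingers":0.9},{"dx":0,"dy":0,"dz":0,"yaw":0,"fingers":0.9},{"dx":0,"dy":0,"dz":0,"yaw":0,"fingers":0.9},{"dx":0,"dy":0,"dz":0,"yaw":0,"fingers":0.9},{"dx":0,"dy":0,"dz":0,"yaw":0,"fingers":0.9},{"dx":0,"dy":0,"dz":0,"yaw":0,"fingers":0.9}]'

```text
clock: 13.05
position: [0.4287, 0.2775, 0.0126]
tool_rot: [3.14, -0.001, 1.381]
force: [-0.5, -0.5, 7.2]
grip_width: 0.0348
finger_force: 39.1
```

```bash
python3 go.py .6195 .2153 .08 1.381
```

```text
clock 13.05 pos [0.4287 0.2775 0.0126] rot [ 3.1402e+00 -1.3000e-03  1.3809e+00] w 0.0348 F [-0.5 -0.5  7.2]
turn (tool) -0.0 then dx,dy [-0.25   1.991] dz -0.674 | unturned dx,dy [-0.25   1.991]
```

Request:
drive_tool --targets '[{"dx":0,"dy":0,"dz":-0.2,"yaw":0,"fingers":0.9},{"dx":0,"dy":0,"dz":-0.4,"yaw":0,"fingers":0.9},{"dx":0,"dy":0,"dz":-0.2,"yaw":0,"fingers":0.9},{"dx":-0.04,"dy":0.32,"dz":0,"yaw":0,"fingers":0.9},{"dx":-0.042,"dy":0.334,"dz":0,"yaw":0,"fingers":0.9},{"dx":-0.042,"dy":0.334,"dz":0,"yaw":0,"fingers":0.9},{"dx":-0.042,"dy":0.334,"dz":0,"yaw":0,"fingers":0.9},{"dx":-0.042,"dy":0.334,"dz":0,"yaw":0,"fingers":0.9},{"dx":-0.042,"dy":0.335,"dz":0,"yaw":0,"fingers":0.9},{"dx":0,"dy":0,"dz":0.1,"yaw":0,"fingers":0.9},{"dx":0,"dy":0,"dz":0.3,"yaw":0,"fingers":0.9},{"dx":0,"dy":0,"dz":0.25,"yaw":0,"fingers":0.9},{"dx":0,"dy":0,"dz":0.07,"yaw":0,"fingers":0.9},{"dx":0,"dy":0,"dz":0.02,"yaw":0,"fingers":0.9},{"dx":0,"dy":0,"dz":0,"yaw":0,"fingers":0.9},{"dx":0,"dy":0,"dz":0,"yaw":0,"fingers":0.9}]'

```text
clock: 14.65
position: [0.6195, 0.2153, 0.0188]
tool_rot: [3.14, -0.001, 1.381]
force: [0.3, 0.1, -0.7]
grip_width: 0.035
finger_force: 40.3
```

```bash
python3 go.py .6195 .2153 .0156 1.381
```

```text
clock 14.65 pos [0.6195 0.2153 0.0188] rot [ 3.1401e+00 -1.0000e-03  1.3811e+00] w 0.035 F [ 0.3  0.1 -0.7]
turn (tool) 0.0 then dx,dy [-0. -0.] dz 0.032 | unturned dx,dy [-0. -0.]
```

Request:
drive_tool --targets '[{"dx":0,"dy":0,"dz":0.015,"yaw":0,"fingers":0.9},{"dx":0,"dy":0,"dz":0.012,"yaw":0,"fingers":0.9},{"dx":0,"dy":0,"dz":0,"yaw":0,"fingers":0.9}]'

```text
clock: 14.95
position: [0.6193, 0.2152, 0.0157]
tool_rot: [3.141, -0.0, 1.381]
force: [-2.8, -1.4, 10.3]
grip_width: 0.0349
finger_force: 41.3
```

Request:
drive_tool --targets '[{"dx":0,"dy":0,"dz":0,"yaw":0,"fingers":0.34},{"dx":0,"dy":0,"dz":0,"yaw":0,"fingers":0.34},{"dx":0,"dy":0,"dz":0,"yaw":0,"fingers":0.34},{"dx":0,"dy":0,"dz":0,"yaw":0,"fingers":0.34},{"dx":0,"dy":0,"dz":-0.1,"yaw":0,"fingers":0.34},{"dx":0,"dy":0,"dz":-0.3,"yaw":0,"fingers":0.34},{"dx":0,"dy":0,"dz":-0.4,"yaw":0,"fingers":0.26},{"dx":0,"dy":0,"dz":-0.2,"yaw":-0.08,"fingers":0.26},{"dx":0,"dy":0,"dz":0,"yaw":0,"fingers":0.26},{"dx":0,"dy":0,"dz":0,"yaw":0,"fingers":0.26}]'

```text
clock: 15.95
position: [0.619, 0.2149, 0.1154]
tool_rot: [3.141, -0.0, 1.505]
force: [0.2, 0.0, -0.0]
grip_width: 0.0633
finger_force: 0.0
```

```bash
python3 go.py .458 -.159 .005 1.51
```

```text
clock 15.95 pos [0.619  0.2149 0.1154] rot [ 3.1408e+00 -4.0000e-04  1.5053e+00] w 0.0633 F [ 0.2  0.  -0. ]
turn (tool) -0.003 then dx,dy [-3.83 -1.38] dz 1.104 | unturned dx,dy [-3.837 -1.362]
```

Move above the battery, then look from the top at both the placements and the alignment.

Request:
drive_tool --targets '[{"dx":-0.237,"dy":-0.092,"dz":0,"yaw":0,"fingers":0.26},{"dx":-0.4,"dy":-0.141,"dz":0,"yaw":0,"fingers":0.26},{"dx":-0.4,"dy":-0.141,"dz":0,"yaw":0,"fingers":0.26},{"dx":-0.4,"dy":-0.141,"dz":0,"yaw":0,"fingers":0.26},{"dx":-0.4,"dy":-0.141,"dz":0,"yaw":0,"fingers":0.26},{"dx":-0.4,"dy":-0.141,"dz":0,"yaw":0,"fingers":0.26},{"dx":-0.4,"dy":-0.141,"dz":0,"yaw":0,"fingers":0.26},{"dx":-0.4,"dy":-0.141,"dz":0,"yaw":0,"fingers":0.26},{"dx":-0.4,"dy":-0.141,"dz":0,"yaw":0,"fingers":0.26},{"dx":-0.4,"dy":-0.141,"dz":0,"yaw":0,"fingers":0.26},{"dx":0,"dy":0,"dz":0.3,"yaw":0,"fingers":0.26},{"dx":0,"dy":0,"dz":0,"yaw":0,"fingers":0.26},{"dx":0,"dy":0,"dz":0,"yaw":0,"fingers":0.26}]'

```text
clock: 17.25
position: [0.4583, -0.1581, 0.0844]
tool_rot: [-3.14, -0.001, 1.507]
force: [-0.2, 0.1, -0.1]
grip_width: 0.0632
finger_force: 0.0
```

```bash
python3 go.py .458 -.159 .005 1.505; python3 - <<'E'
from ov import *
from workcell import grab_frame
t=grab_frame("top");s=grab_frame("side")
P=box(.5907,.0661,-.19,.04,.046,.003,.037)+cyl(.6051,.1407,.042,[.003,.039])+cyl(.6195,.2153,.036,[.003,.047])+box(.458,-.159,-.06,.036,.052,0,.03)
a=draw("top",t,P,200,150,130,65,6);b=draw("side",s,P,300,150,65,90,4)
b2=draw("side",s,P,190,210,130,90,4)
bb=np.zeros((360,780,3),np.uint8);bb[:,:260]=b;bb[:,260:]=b2
cv2.imwrite("pics/c1.png",cv2.resize(np.vstack([a,bb]),None,fx=.8,fy=.8,interpolation=cv2.INTER_AREA))
E
```

```text
clock 17.25 pos [ 0.4583 -0.1581  0.0844] rot [-3.1397e+00 -1.0000e-03  1.5072e+00] w 0.0632 F [-0.2  0.1 -0.1]
turn (tool) 0.001 then dx,dy [-0.009 -0.002] dz 0.794 | unturned dx,dy [-0.009 -0.002]
```

View pics/c1.png

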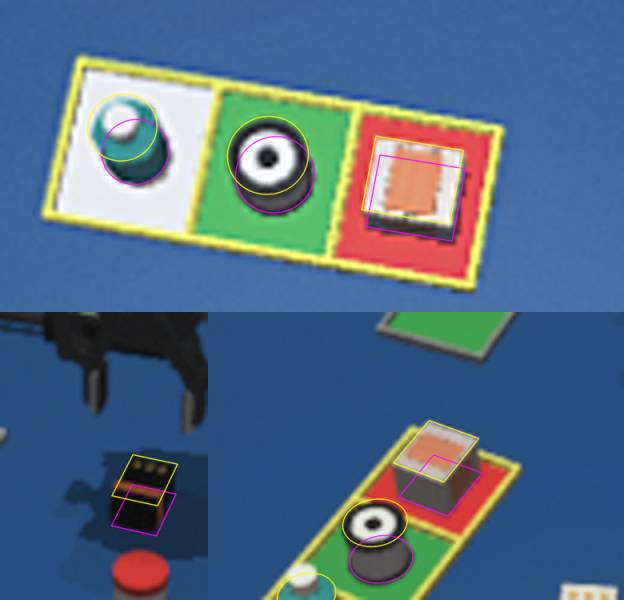

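The three items stand in the middle of their bays, matching the overlay within about 1 mm, and the gripper is over the battery. Descending to grasp it.

Request:
drive_tool --targets '[{"dx":-0.005,"dy":0,"dz":0.3,"yaw":0,"fingers":0.26},{"dx":0,"dy":0,"dz":0.3,"yaw":0,"fingers":0.26},{"dx":0,"dy":0,"dz":0.15,"yaw":0,"fingers":0.26},{"dx":0,"dy":0,"dz":0.06,"yaw":0,"fingers":0.26},{"dx":0,"dy":0,"dz":0,"yaw":0,"fingers":0.26},{"dx":0,"dy":0,"dz":0,"yaw":0,"fingers":0.9},{"dx":0,"dy":0,"dz":0,"yaw":0,"fingers":0.9},{"dx":0,"dy":0,"dz":0,"yaw":0,"fingers":0.9},{"dx":0,"dy":0,"dz":0,"yaw":0,"fingers":0.9},{"dx":0,"dy":0,"dz":0,"yaw":0,"fingers":0.9},{"dx":0,"dy":0,"dz":0,"yaw":0,"fingers":0.9}]'

```text
clock: 18.45
position: [0.4591, -0.1598, 0.0049]
tool_rot: [3.14, 0.0, 1.506]
force: [-1.3, 1.3, 9.9]
grip_width: 0.0355
finger_force: 39.2
```

```bash
python3 go.py .6333 -.1846 .08 1.45
```

```text
clock 18.45 pos [ 0.4591 -0.1598  0.0049] rot [3.1399e+00 3.0000e-04 1.5065e+00] w 0.0355 F [-1.3  1.3  9.9]
turn (tool) 0.036 then dx,dy [-0.037  1.759] dz -0.751 | unturned dx,dy [-0.136  1.754]
```

Request:
drive_tool --targets '[{"dx":0,"dy":0,"dz":-0.2,"yaw":0,"fingers":0.9},{"dx":0,"dy":0,"dz":-0.4,"yaw":0,"fingers":0.9},{"dx":0,"dy":0,"dz":-0.2,"yaw":0.036,"fingers":0.9},{"dx":-0.007,"dy":0.279,"dz":0,"yaw":0,"fingers":0.9},{"dx":-0.007,"dy":0.37,"dz":0,"yaw":0,"fingers":0.9},{"dx":-0.007,"dy":0.37,"dz":0,"yaw":0,"fingers":0.9},{"dx":-0.008,"dy":0.37,"dz":0,"yaw":0,"fingers":0.9},{"dx":-0.008,"dy":0.37,"dz":0,"yaw":0,"fingers":0.9},{"dx":0,"dy":0,"dz":0.1,"yaw":0,"fingers":0.9},{"dx":0,"dy":0,"dz":0.3,"yaw":0,"fingers":0.9},{"dx":0,"dy":0,"dz":0.25,"yaw":0,"fingers":0.9},{"dx":0,"dy":0,"dz":0.07,"yaw":0,"fingers":0.9},{"dx":0,"dy":0,"dz":0.02,"yaw":0,"fingers":0.9},{"dx":0,"dy":0,"dz":0,"yaw":0,"fingers":0.9},{"dx":0,"dy":0,"dz":0,"yaw":0,"fingers":0.9}]'

```text
clock: 19.95
position: [0.6333, -0.1846, 0.0111]
tool_rot: [3.14, 0.0, 1.45]
force: [0.2, -0.2, -1.1]
grip_width: 0.0351
finger_force: 41.1
```

```bash
python3 go.py .6333 -.1846 .0079 1.45
```

```text
clock 19.95 pos [ 0.6333 -0.1846  0.0111] rot [3.1398e+00 1.0000e-04 1.4502e+00] w 0.0351 F [ 0.2 -0.2 -1.1]
turn (tool) 0.0 then dx,dy [ 0.    -0.001] dz 0.032 | unturned dx,dy [ 0.    -0.001]
```

Request:
drive_tool --targets '[{"dx":0,"dy":0,"dz":0.015,"yaw":0,"fingers":0.9},{"dx":0,"dy":0,"dz":0.012,"yaw":0,"fingers":0.9},{"dx":0,"dy":0,"dz":0,"yaw":0,"fingers":0.9}]'

```text
clock: 20.25
position: [0.633, -0.1847, 0.0079]
tool_rot: [3.141, 0.0, 1.45]
force: [-3.0, 0.5, 9.4]
grip_width: 0.0351
finger_force: 42.6
```

Request:
drive_tool --targets '[{"dx":0,"dy":0,"dz":0,"yaw":0,"fingers":0.34},{"dx":0,"dy":0,"dz":0,"yaw":0,"fingers":0.34},{"dx":0,"dy":0,"dz":0,"yaw":0,"fingers":0.34},{"dx":0,"dy":0,"dz":0,"yaw":0,"fingers":0.34},{"dx":0,"dy":0,"dz":-0.1,"yaw":0,"fingers":0.34},{"dx":0,"dy":0,"dz":-0.3,"yaw":0,"fingers":0.34},{"dx":0,"dy":0,"dz":-0.4,"yaw":0,"fingers":0.25},{"dx":0,"dy":0,"dz":0,"yaw":0,"fingers":0.25},{"dx":0,"dy":0,"dz":0,"yaw":0,"fingers":0.25}]'

```text
clock: 21.15
position: [0.6332, -0.1847, 0.0885]
tool_rot: [3.14, 0.0, 1.45]
force: [0.3, -0.3, 0.1]
grip_width: 0.0641
finger_force: 0.0
```

```bash
python3 go.py .4335 -.055 .005 1.45
```

```text
clock 21.15 pos [ 0.6332 -0.1847  0.0885] rot [3.1395e+00 4.0000e-04 1.4501e+00] w 0.0641 F [ 0.3 -0.3  0.1]
turn (tool) 0.0 then dx,dy [ 1.047 -2.139] dz 0.835 | unturned dx,dy [ 1.047 -2.139]
```

Request:
drive_tool --targets '[{"dx":0.147,"dy":-0.279,"dz":0,"yaw":0,"fingers":0.25},{"dx":0.18,"dy":-0.372,"dz":0,"yaw":0,"fingers":0.25},{"dx":0.18,"dy":-0.372,"dz":0,"yaw":0,"fingers":0.25},{"dx":0.18,"dy":-0.372,"dz":0,"yaw":0,"fingers":0.25},{"dx":0.18,"dy":-0.372,"dz":0,"yaw":0,"fingers":0.25},{"dx":0.18,"dy":-0.372,"dz":0,"yaw":0,"fingers":0.25},{"dx":0,"dy":0,"dz":0,"yaw":0,"fingers":0.25},{"dx":0,"dy":0,"dz":0.2,"yaw":0,"fingers":0.25},{"dx":0,"dy":0,"dz":0.3,"yaw":0,"fingers":0.25},{"dx":0,"dy":0,"dz":0.25,"yaw":0,"fingers":0.25},{"dx":0,"dy":0,"dz":0.08,"yaw":0,"fingers":0.25},{"dx":0,"dy":0,"dz":0,"yaw":0,"fingers":0.25},{"dx":0,"dy":0,"dz":0,"yaw":0,"fingers":0.9},{"dx":0,"dy":0,"dz":0,"yaw":0,"fingers":0.9},{"dx":0,"dy":0,"dz":0,"yaw":0,"fingers":0.9},{"dx":0,"dy":0,"dz":0,"yaw":0,"fingers":0.9},{"dx":0,"dy":0,"dz":0,"yaw":0,"fingers":0.9},{"dx":0,"dy":0,"dz":0,"yaw":0,"fingers":0.9}]'

```text
clock: 22.95
position: [0.4336, -0.055, 0.0051]
tool_rot: [3.14, -0.0, 1.45]
force: [-1.7, 1.4, 6.7]
grip_width: 0.0386
finger_force: 39.5
```

```bash
python3 go.py .6425 -.1092 .08 1.45
```

```text
clock 22.95 pos [ 0.4336 -0.055   0.0051] rot [ 3.1397e+00 -2.0000e-04  1.4500e+00] w 0.0386 F [-1.7  1.4  6.7]
turn (tool) -0.0 then dx,dy [-0.287  2.139] dz -0.749 | unturned dx,dy [-0.287  2.139]
```

Request:
drive_tool --targets '[{"dx":0,"dy":0,"dz":-0.2,"yaw":0,"fingers":0.9},{"dx":0,"dy":0,"dz":-0.4,"yaw":0,"fingers":0.9},{"dx":0,"dy":0,"dz":-0.2,"yaw":0,"fingers":0.9},{"dx":-0.037,"dy":0.279,"dz":0,"yaw":0,"fingers":0.9},{"dx":-0.05,"dy":0.372,"dz":0,"yaw":0,"fingers":0.9},{"dx":-0.05,"dy":0.372,"dz":0,"yaw":0,"fingers":0.9},{"dx":-0.05,"dy":0.372,"dz":0,"yaw":0,"fingers":0.9},{"dx":-0.05,"dy":0.372,"dz":0,"yaw":0,"fingers":0.9},{"dx":-0.05,"dy":0.372,"dz":0,"yaw":0,"fingers":0.9},{"dx":0,"dy":0,"dz":0.1,"yaw":0,"fingers":0.9},{"dx":0,"dy":0,"dz":0.3,"yaw":0,"fingers":0.9},{"dx":0,"dy":0,"dz":0.25,"yaw":0,"fingers":0.9},{"dx":0,"dy":0,"dz":0.07,"yaw":0,"fingers":0.9},{"dx":0,"dy":0,"dz":0.02,"yaw":0,"fingers":0.9},{"dx":0,"dy":0,"dz":0,"yaw":0,"fingers":0.9},{"dx":0,"dy":0,"dz":0,"yaw":0,"fingers":0.9}]'

```text
clock: 24.55
position: [0.6425, -0.1092, 0.0115]
tool_rot: [3.14, 0.0, 1.45]
force: [0.7, -0.6, -1.4]
grip_width: 0.0388
finger_force: 40.6
```

```bash
python3 go.py .6425 -.1092 .0081 1.45
```

```text
clock 24.55 pos [ 0.6425 -0.1092  0.0115] rot [3.1398 0.     1.4501] w 0.0388 F [ 0.7 -0.6 -1.4]
turn (tool) 0.0 then dx,dy [-0. -0.] dz 0.034 | unturned dx,dy [-0. -0.]
```

Request:
drive_tool --targets '[{"dx":0,"dy":0,"dz":0.015,"yaw":0,"fingers":0.9},{"dx":0,"dy":0,"dz":0.012,"yaw":0,"fingers":0.9},{"dx":0,"dy":0,"dz":0,"yaw":0,"fingers":0.9}]'

```text
clock: 24.85
position: [0.6422, -0.1091, 0.0081]
tool_rot: [3.141, 0.0, 1.45]
force: [-2.3, 0.4, 9.8]
grip_width: 0.0388
finger_force: 41.3
```

Release, rise and retreat towards −y.

Request:
drive_tool --targets '[{"dx":0,"dy":0,"dz":0,"yaw":0,"fingers":0.34},{"dx":0,"dy":0,"dz":0,"yaw":0,"fingers":0.34},{"dx":0,"dy":0,"dz":0,"yaw":0,"fingers":0.34},{"dx":0,"dy":0,"dz":0,"yaw":0,"fingers":0.34},{"dx":0,"dy":0,"dz":-0.1,"yaw":0,"fingers":0.34},{"dx":0,"dy":0,"dz":-0.3,"yaw":0,"fingers":0.34},{"dx":0,"dy":0,"dz":-0.4,"yaw":0,"fingers":0.34},{"dx":0,"dy":0,"dz":-0.4,"yaw":0,"fingers":0.34},{"dx":0,"dy":0,"dz":-0.4,"yaw":0,"fingers":0.34},{"dx":-0.25,"dy":-0.25,"dz":0,"yaw":0,"fingers":0.34},{"dx":-0.35,"dy":-0.25,"dz":0,"yaw":0,"fingers":0.34},{"dx":-0.35,"dy":-0.25,"dz":0,"yaw":0,"fingers":0.34},{"dx":-0.35,"dy":-0.25,"dz":0,"yaw":0,"fingers":0.34},{"dx":-0.35,"dy":-0.25,"dz":0,"yaw":0,"fingers":0.34},{"dx":-0.35,"dy":-0.25,"dz":0,"yaw":0,"fingers":0.34},{"dx":-0.35,"dy":-0.25,"dz":0,"yaw":0,"fingers":0.34},{"dx":0,"dy":0,"dz":0,"yaw":0,"fingers":0.34},{"dx":0,"dy":0,"dz":0,"yaw":0,"fingers":0.34}]'

```text
clock: 26.65
position: [0.4394, -0.322, 0.168]
tool_rot: [3.141, 0.0, 1.448]
force: [1.1, -0.5, 0.7]
grip_width: 0.0564
finger_force: 0.0
```

```bash
python3 - <<'E'
from ov import *
from workcell import grab_frame
t=grab_frame("top")
P=box(.5907,.0661,-.19,.04,.046,.003,.037)+cyl(.6051,.1407,.042,[.003,.039])+cyl(.6195,.2153,.036,[.003,.047])+box(.6333,-.1846,-.121,.036,.052,.003,.033)+cyl(.6425,-.1092,.04,[.029,.039])
cv2.imwrite("pics/f1.png",draw("top",t,P,150,140,260,120,3))
E
```

```text
(no output)
```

View pics/f1.png

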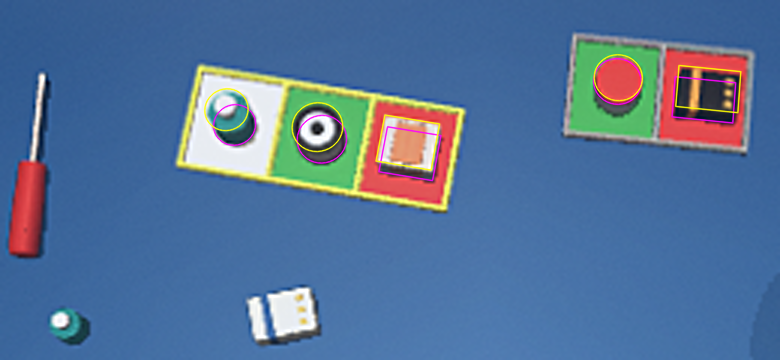

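All five items are upright and centred on their overlays, and the pale battery and screwdriver have not moved.

```bash
python3 -c "
from workcell import workorder
print(workorder.job_done())"
```

```text
the job is handed in; nothing more can be done
None
```

Both repair kits are made up in the order asked and handed in at about 27 s; in the final top view all five items stand upright and centred in their bays, with the pale battery and screwdriver unmoved (the radio was outside that crop, and the arm did not work near it).

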